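# Move the honing stone to the other drawer of an interlocked pencil chest

## Robot

A 6-joint arm with a two-finger parallel gripper is mounted at the origin on the work surface. World frame = base frame: x ahead of the robot, y to its left, z up, the work surface at z = 0. Lengths are in mm, angles in degrees, forces in N, time in s.
With the tool pointing down it reaches from about 300 to 850 mm from the base axis. Payload 4.2 kg.
Tool frame: the origin (TCP) lies midway between the tips of the shut fingers; the grasp point (between the pads) lies pinch_z behind it (pinch_z is the distance from the TCP to the grasp point, in mm); z points along the fingers, y is the line along which they close (so a half turn about z gives the same grasp; the last joint's range is limited). The gripper opens to 91 mm and grips with 3 to 60 N. Pads are 32 mm wide; open, the fingers measure 118 mm over their backs; the gripper's body (76 mm by 178 mm) begins 60 mm behind the grasp point.
Start: joints at [69.672, 18.312, 89.639, -0, 72.044, -1.146], TCP at [188.936, 543.09, 213.976] pointing down, gripper open.
Joint ranges: [-177.97, 177.97], [-48.28, 115.42], [12.27, 149.76], [-77.06, 257.06], [2.81, 150.46], [-146.56, 146.56]. Speed limits (degrees/s): [147.25, 147.25, 180, 180, 180, 180].

## Interface

Orientations are given as [roll, pitch, yaw] about the fixed x, y, z axes, in that order (R = Rz(yaw) Ry(pitch) Rx(roll)).
In Python, from workcell import state, grab_frame, job_done, masks_of, landmark_of, pinch_z gives the robot as it stands. The module is installed in compiled form; this text tells all that it offers.
- The arm moves only by the tool move_arm, never from a script. Its argument "plan" is a list of rows, each an object of numbers: "x", "y", "z": the shift along the tool's x, y, z in mm; "rx", "ry", "rz": the turn, a rotation vector about the tool's x, y, z in rad. A call has 1 to 10 rows; each row shifts and turns the commanded pose from where the row before left it, along the tool's axes as they then stand; what a row does not reach is not made up. A row lasts 1/10 s, in which the tool goes at most 50 mm and 8.59 degrees, less where a joint would pass 70% of its speed; a pose out of reach is approached as far as the arm can. A call is refused whole if a number of a shift passes 50 or a number of a turn 0.15, either way. A call with a gripper value outside its range is refused whole. "grip" is the opening, from 0 (shut) to 1 (fully open), set as the call begins (left out, the last holds). The fingers move at their own pace and stop on an object; "squeeze" is the grip in N (left out, the last holds). Time passes only in rows, so rows that do not move let the fingers close. It gives the time, the measured TCP pose, the force, the opening and the grip force at its end, in the units of the state.
- state(): the state, without advancing time (a new reading comes with each control period).
- grab_frame(name): name is "side" or "top" or "wrist"; returns a dict with "img" (384x512x3 uint8, red, green, blue), "z_map" (384x512 float32, mm along the optical axis (not along the pixel's ray), 0 where there is no reading), "fx", "fy", "cx", "cy" (pixels), "dist" ([k1, k2, p1, p2, k3] as OpenCV has them; the pictures are not rectified), "rvec" (rotation vector, rad) and "tvec" (3), from world to camera coordinates, as OpenCV has them. Camera axes: x right, y down, z forward; pixel columns grow to the right and rows downward; lengths in mm; the calibration is good to about 2 mm. A picture is of the moment at which its call begins.
- job_done(): hands the job in; it is judged then, once.
Trained networks look in the newest picture that a camera, given by its name, has taken for a name from the list of things; names that differ only in an ending like _2 or _b are one class to them, and where a whole thing is asked for, a point or a joint stands for the part that bears it (a point fixed in the world has none). Each returns a list of dicts, best first, with "p" (0 to 1); they miss things now and then, are a little off and sometimes report something else, mostly with a low value. They report only what shows in the picture. A call takes as long as a camera call. They do not tell look-alikes from the thing itself.
- masks_of(camera, label): "pixels" (384x512 bool, what is visible of it) and "box" ([centre column, centre row, width, height] in pixels, round what is visible of it).
- landmark_of(camera, label): "point" ([column, row] in pixels: a listed point, or the origin of a listed thing).
The state is a dict: "time_s": time; "qpos": joint angles; "qvel": joint speeds; "effort": joint torques, N m; "ee_pos": TCP position; "ee_rot": TCP orientation; "force": force on the tool from outside, world axes, zero at the start; "torque": the same for the moment, N m; "gripper_width": finger opening in mm; "gripper_force": force on a finger pad.
Only numpy, scipy, OpenCV 4.12 (cv2) and the standard library are available. Lean on these libraries where they do the work, as an engineer would, in place of code of your own. Each camera call takes 0.05 s, during which the arm holds its last target. There are 200 camera calls.

## Task

The honing stone is lying in the wrong drawer of the carver's little two-drawer chest. Lift it out and set it down on the table, wooden base down, push that drawer fully home so that the chest's interlock frees the other one, and pull the other drawer well out. Then put the stone down flat in that drawer's pocket, base down and crosswise between the two low ribs, and leave that drawer open; do not drop the stone or disturb the bottles and the pencil tin.

Things in the scene. Friction and masses are not known exactly. Their poses are not given: they have to be found in the camera images.
- chest: Low wooden chest, fixed, 235 deep (x) x 338 wide (y) x 72 high. Origin: centre of its underside; drawers slide out along its -x. Two drawers side by side, centred at y = +78 and -78 mm; which is on which side varies. Interlock (hidden): while one drawer is out, the other gives a few mm at most and stops hard; it is free once the first is fully home.
- lane_drawer (a joint): How far the lane drawer is out (m): 0 = home (hard stop), 0.16 = end of travel; it starts open. Sliding it takes about 2 N and it stays where left.
- lane_drawer_handle (a point): Middle of the lane drawer's handle: a level steel bar, 10 mm thick, 64 mm long along the chest's y, 46 mm above the table, its axis 40 mm in front of the drawer's front face; 8 mm stems join it to the front 30 mm either side of its middle. Axes as the chest's. Front panel: 153 wide, 14 thick, its top 60 mm above the table.
- lane_drawer_lane (a point): Point on the floor of the lane drawer (19 mm above the table), 114 mm behind the handle bar, in the middle of its central lane, where the stone starts. The lane runs along x, 46 mm wide between plywood walls 34 mm high, from the front panel 60 mm in front of this point to 135 mm behind it. Axes as the chest's.
- tray_drawer (a joint): How far the tray drawer is out (m): 0 = home, 0.16 = end of travel; it starts home, held by the interlock. Once freed, sliding it takes about 2 N and it stays where left.
- tray_drawer_handle (a point): Middle of the tray drawer's handle: same bar and front as on the lane drawer.
- tray_drawer_pocket (a point): Centre of the pocket, on the tray drawer's floor (19 mm above the table), 114 mm behind its handle bar; inside the chest while home. 72 mm along y between plywood walls 34 mm high, 46 mm along x between ribs 8 mm high, 4 thick; free floor for fingers beyond the ribs (to 60 mm in front, 135 mm behind). Axes as the chest's. The stone's long axis goes along y.
- stone: Honing stone: grey block 18 mm thick on a dark wooden base 12 mm thick; 60 long (x) x 36 wide (y) x 30 high, about 0.16 kg. Origin: centre of its underside, z up. It starts lengthwise in the lane, where only its two ends (60 mm apart) have room for fingers; in the pocket only its long sides (36 mm apart) have.
- flask: Wood-patterned drinking flask, 68 mm across, 182 high, standing. Origin: centre of its underside. Leave alone.
- jug: White plastic bottle, 66 mm across, 170 high, standing. Origin: centre of its underside. Leave alone.
- tin: Open aluminium pencil tin, 90 (x) x 190 (y) x 22 high. Origin: centre of its underside. Leave alone.
Mind the look-alikes: they are no part of the job. Of the things like the stone, leave any that is red; of the rest the smaller one is meant.

How it is judged (in metres and radians):
On the way, in this order (a step that is already met when the one before it is completed fails the run):
1. the stone stands on the table, base down, released, with the lane drawer still out (height (world z) of stone below 0.006 m and angle between stone's own z axis and vertical below 0.15 rad and contact force between stone and the fingers below 0.1 N and linear speed of stone below 0.03 m/s and value of joint lane_drawer above 0.02 m), for 0.1 s.
2. the lane drawer is home (value of joint lane_drawer below 0.004 m), for 0.1 s.
3. the tray drawer is pulled out by more than 100 mm (value of joint tray_drawer above 0.1 m), for 0.1 s.
At the end, for the whole second after the job is handed in: The lane drawer is home (within 5 mm), the tray drawer is out by more than 100 mm, and the stone lies at rest and released in the tray drawer's pocket: within 12 mm of its centre, on the floor (within 4 mm), base down (within 0.1 rad), its long axis across the drawer (within 0.25 rad) (value of joint lane_drawer below 0.005 m and value of joint tray_drawer above 0.1 m and horizontal distance between stone and tray_drawer_pocket below 0.012 m and z of stone in the frame of tray_drawer_pocket between -0.004 and 0.004 m and angle between the x axis of stone and the y axis of tray_drawer_pocket, either way round below 0.25 rad and angle between stone's own z axis and vertical below 0.1 rad and linear speed of stone below 0.02 m/s and contact force between stone and the fingers below 0.1 N); the robot touches nothing.
It fails at once if the stone is dropped (falls free at more than 0.8 m/s, some 30 mm) (linear speed of stone above 0.8 m/s and contact force between stone and the fingers below 0.1 N).
It fails at once if the flask is moved by more than 20 mm or tipped over (distance of flask from where it was at the start of the episode above 0.02 m or angle between flask's own z axis and vertical above 0.5 rad).
It fails at once if the white bottle is moved by more than 20 mm or tipped over (distance of jug from where it was at the start of the episode above 0.02 m or angle between jug's own z axis and vertical above 0.5 rad).
It fails at once if the pencil tin is moved by more than 20 mm (distance of tin from where it was at the start of the episode above 0.02 m).
It also fails if it takes over 72 s, if anything falls off the work surface, if the arm or the gripper's body presses on something with over 40 N, if the wrist force passes 120 N, or if a joint passes its speed limit or range.

## Working session

There is one attempt and no reset: what is moved stays moved. The work goes in short steps, Python scripts to look and compute and a tool call to move; the robot and the scene stay as the last step left them, time stands still between calls to the robot, and variables do not carry over. Pictures are saved under pics/ and viewed, at most 11 in all, crops included, and the job is handed in when it is done.

Besides the shell and the picture viewer there is one more tool, called after "Request:" as name([rows], argument=value, ...), one row to a line, values as JSON. move_arm: Moves the arm, as the interface text tells. Its arguments: {"type":"object","properties":{"plan":{"type":"array","items":{"type":"object","properties":{"x":{"type":"number"},"y":{"type":"number"},"z":{"type":"number"},"rx":{"type":"number"},"ry":{"type":"number"},"rz":{"type":"number"}}}},"grip":{"type":"number"},"squeeze":{"type":"number"}},"required":["plan"]}

```bash
mkdir -p pics; cat > h.py <<'E'
import numpy as np, cv2
from workcell import *
def cam(n):
    f=grab_frame(n); f['K']=np.array([[f['fx'],0,f['cx']],[0,f['fy'],f['cy']],[0,0,1.]]); f['R']=cv2.Rodrigues(np.array(f['rvec'],float))[0]; f['d']=np.array(f['dist'],float); f['t']=np.array(f['tvec'],float).ravel(); return f
def save(f,p,box=None,s=1):
    im=f['img'][...,::-1]
    if box: im=im[box[1]:box[3],box[0]:box[2]]
    cv2.imwrite(p,cv2.resize(im,None,fx=s,fy=s,interpolation=cv2.INTER_CUBIC))
def ray(f,px):
    u=cv2.undistortPoints(np.array(px,float).reshape(-1,1,2),f['K'],f['d']).reshape(-1,2)
    return -f['R'].T@f['t'], np.c_[u,np.ones(len(u))]@f['R']
def onplane(f,px,z):
    c,d=ray(f,px); return c+d*((z-c[2])/d[:,2])[:,None]
def bydepth(f,px):
    c,d=ray(f,px); p=np.round(np.array(px).reshape(-1,2)).astype(int)
    return c+d*f['z_map'][p[:,1],p[:,0]][:,None]
def tri(fa,pa,fb,pb):
    (c1,d1),(c2,d2)=ray(fa,pa),ray(fb,pb); d1=d1[0];d2=d2[0]
    s=np.linalg.lstsq(np.c_[d1,-d2],c2-c1,rcond=None)[0]; a=c1+s[0]*d1;b=c2+s[1]*d2
    return (a+b)/2,np.linalg.norm(a-b)
def cloud(f,m):
    v,u=np.nonzero(m&(f['z_map']>0)); return bydepth(f,np.c_[u,v])
E
cat > look.py <<'E'
from h import *
np.set_printoptions(precision=1,suppress=True)
print(pinch_z, state())
ims=[]
for n in ('top','side'):
    f=cam(n); save(f,f'pics/{n}0.png',s=1.5)
    print(n,'cam at',-f['R'].T@f['t'])
    for l in ('stone','chest','lane_drawer_handle','tray_drawer_handle','lane_drawer_lane','flask','jug','tin'):
        for r in landmark_of(n,l)[:3]: print(l,'lm',np.round(r['p'],2),np.array(r['point']),bydepth(f,r['point'])[0])
    for r in masks_of(n,'stone')[:4]:
        P=cloud(f,r['pixels']); print('mask',round(r['p'],2),r['box'],P.shape, np.percentile(P,[2,50,98],axis=0).ravel() if len(P) else '')
E
python3 look.py
```

```text
18.8 {'time_s': 0.0, 'qpos': array([69.7, 18.4, 89.7, -0. , 72. , -1.1]), 'qvel': array([ 0. , -0. ,  0. ,  0.1, -0.1,  0. ]), 'effort': array([ -0. , -41.2, -23.2,   0.1,   0. ,  -0. ]), 'ee_pos': array([188.8, 542.6, 213.1]), 'ee_rot': array([-179.9,   -0. ,  160.8]), 'force': array([ 1. ,  0.3, -0.2]), 'torque': array([-0.1, -0. ,  0. ]), 'gripper_force': 0.0, 'gripper_width': 91.42324034371372}
top cam at [ 349.4  -12.  1218.4]
stone lm 0.81 [253.5 205.7] [585.1  -2.   50.6]
stone lm 0.79 [222.  247.6] [448.   87.7  28.9]
stone lm 0.73 [285.5 266.1] [ 404.3 -114.3   38.2]
chest lm 0.67 [274.  153.9] [755.9 -56.2  69.3]
lane_drawer_handle lm 0.63 [258.8 242.5] [475.5 -27.3  -1.3]
lane_drawer_handle lm 0.51 [275.1 154.6] [751.4 -59.5  76.1]
flask lm 0.6 [125.3 174.6] [658.9 422.2  47.3]
jug lm 0.9 [380.9 204.4] [ 611.6 -398.2   79.7]
jug lm 0.39 [254.9 211.3] [567.6  -7.7  50.1]
tin lm 0.7 [375.  258.9] [ 447.8 -403.7    5.9]
mask 0.89 [285.7, 263.3, 27.6, 18.4] (396, 3) [ 384.6 -159.     1.5  412.2 -119.8   38.5  440.   -82.3   42.9]
mask 0.7 [218.6, 247.2, 15.8, 19.1] (225, 3) [4
[... 378 characters left out ...]
3.4]
chest lm 0.6 [276.9 209.3] [572.   24.   52.9]
lane_drawer_handle lm 0.69 [311.6 206.1] [465.6 -16.9  46.3]
tray_drawer_handle lm 0.62 [259.5 172.5] [ 666.2 -214.7   -1.3]
tray_drawer_handle lm 0.33 [311.8 205.6] [465.2 -18.1  47.5]
lane_drawer_lane lm 0.58 [277.4 213.2] [570.5  16.8  29.4]
flask lm 0.88 [219.4 330.5] [649.9 486.5  63.8]
jug lm 0.82 [276.4 141.9] [ 629.5 -392.9   15.1]
tin lm 0.9 [322.6 148.1] [ 449.8 -394.2    8.3]
tin lm 0.67 [220.  197.4] [753.7  23.7  74.3]
mask 0.76 [315.4, 237.8, 21.7, 18.5] (296, 3) [415.6  77.8   2.1 445.7 105.1  27.3 475.6 127.1  33.1]
mask 0.58 [331.6, 195.1, 20.9, 21.9] (381, 3) [ 376.9 -155.7    2.   409.4 -106.4   35.7  441.3  -77.7   41.8]
```

```bash
python3 - <<'E'
import cv2,numpy as np
a=cv2.imread('pics/top0.png');b=cv2.imread('pics/side0.png')
a=cv2.resize(a,(512,384),interpolation=cv2.INTER_AREA)[120:300,180:320]
b=cv2.resize(b,(512,384),interpolation=cv2.INTER_AREA)[140:270,190:360]
cv2.imwrite('pics/crop0.png',np.hstack([cv2.resize(a,(420,540),interpolation=cv2.INTER_CUBIC),cv2.copyMakeBorder(cv2.resize(b,(374,286),interpolation=cv2.INTER_CUBIC),0,254,0,0,cv2.BORDER_CONSTANT)]))
E
```

```text
(no output)
```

View pics/top0.png

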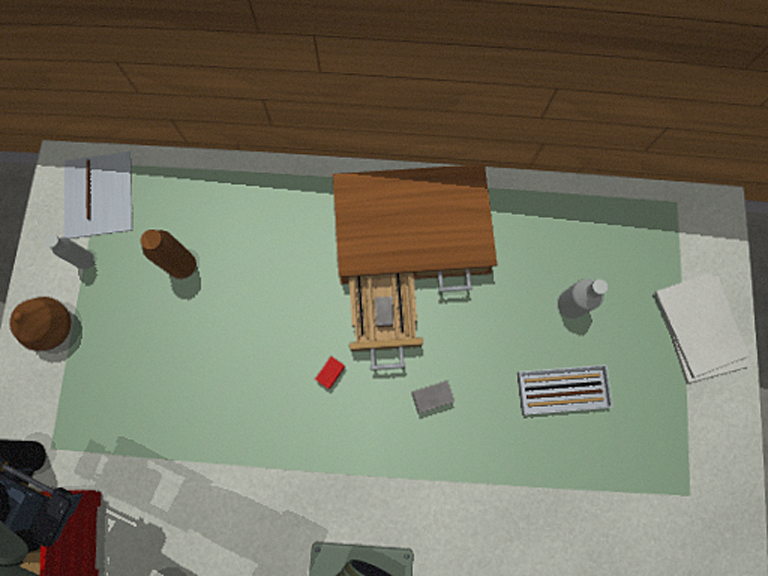

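View pics/crop0.png

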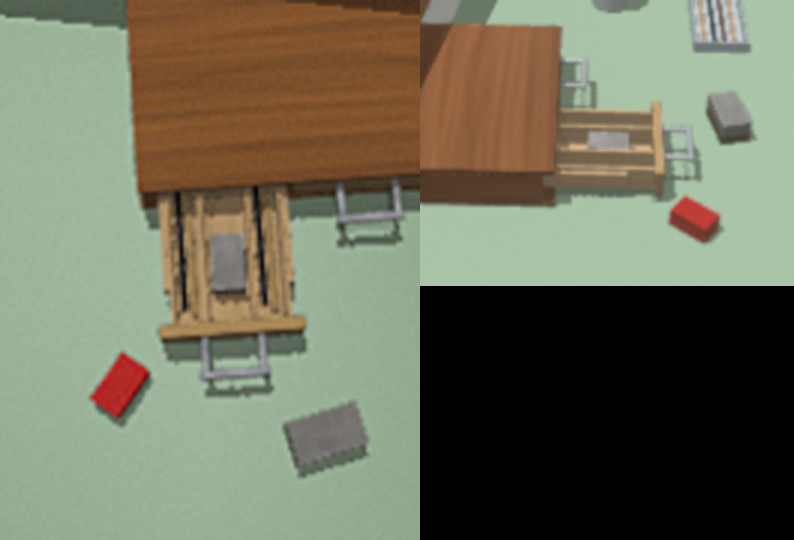

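The grey block in the left drawer at top-image pixel (255,207) is small. The red one is at (220,248), and the grey one at (287,264) is clearly larger. The stone meant is therefore the one in the drawer, and the crop confirms it. Next I'll move the wrist camera over it.

Request:
move_arm([
  {"x": -30, "y": -26, "z": -8},
  {"x": -30, "y": -26, "z": -8},
  {"x": -30, "y": -26, "z": -8},
  {"x": -30, "y": -26, "z": -8},
  {"x": -30, "y": -26, "z": -8},
  {"x": -30, "y": -26, "z": -8},
  {"x": -30, "y": -26, "z": -8},
  {"x": -30, "y": -26, "z": -8},
  {"x": -30, "y": -26, "z": -8},
  {"x": -30, "y": -26, "z": -8},
])

```text
schema error: expected keys x, y, z, rx, ry, rz
```

Request:
move_arm([
  {"x": -30, "y": -26, "z": -8},
  {"x": -30, "y": -26, "z": -8},
  {"x": -30, "y": -26, "z": -8},
  {"x": -30, "y": -26, "z": -8},
  {"x": -30, "y": -26, "z": -8},
  {"x": -30, "y": -26, "z": -8},
  {"rz": 0.14},
  {"rz": 0.14},
  {"rz": 0.14},
  {"rz": 0.14},
])

```text
schema error: expected keys x, y, z, rx, ry, rz
```

Request:
move_arm([
  {"rz": 0.14},
  {"rz": 0.14},
  {"rz": 0.14},
  {"rz": 0.14},
  {"rz": 0.14},
  {},
])

```text
schema error: expected keys x, y, z, rx, ry, rz
```

```bash
cat > w.py <<'E'
from h import *
import sys,pickle
np.set_printoptions(precision=1,suppress=True)
f=cam('wrist'); save(f,f'pics/w{sys.argv[1]}.png',s=1.5)
print('cam',-f['R'].T@f['t'],state()['ee_pos'],state()['ee_rot'])
f['lm']={l:landmark_of('wrist',l)[:3] for l in ('stone','lane_drawer_handle','tray_drawer_handle','lane_drawer_lane','tray_drawer_pocket')}
f['mk']=masks_of('wrist','stone')
for l in f['lm']:
    for r in f['lm'][l]: print(l,round(r['p'],2),np.array(r['point']),bydepth(f,r['point'])[0])
for r in f['mk']:
    P=cloud(f,r['pixels']); P=P[P[:,2]>P[:,2].max()-14]; print('mask',round(r['p'],2),np.array(r['box']),np.median(P,axis=0), cv2.minAreaRect(P[:,:2].astype('f4')))
pickle.dump(f,open(f'w{sys.argv[1]}.pkl','wb'))
E
python3 w.py 1
```

```text
cam [118.1 567.4 384.6] [188.9 543.1 214. ] [180.   -0.  160.8]
```

Request:
move_arm([
  {"x": -30, "y": -26, "z": -8, "rx": 0, "ry": 0, "rz": 0},
  {"x": -30, "y": -26, "z": -8, "rx": 0, "ry": 0, "rz": 0},
  {"x": -30, "y": -26, "z": -8, "rx": 0, "ry": 0, "rz": 0},
  {"x": -30, "y": -26, "z": -8, "rx": 0, "ry": 0, "rz": 0},
  {"x": -30, "y": -26, "z": -8, "rx": 0, "ry": 0, "rz": 0},
  {"x": -30, "y": -26, "z": -8, "rx": 0, "ry": 0, "rz": 0},
  {"x": -30, "y": -26, "z": -8, "rx": 0, "ry": 0, "rz": 0},
  {"x": -30, "y": -26, "z": -8, "rx": 0, "ry": 0, "rz": 0},
  {"x": -30, "y": -26, "z": -8, "rx": 0, "ry": 0, "rz": 0},
  {"x": -30, "y": -26, "z": -8, "rx": 0, "ry": 0, "rz": 0},
])

```text
time_s: 2.35
ee_pos: [387.4, 197.5, 294.5]
ee_rot: [180.0, 0.0, 160.8]
force: [0.9, 0.9, -0.1]
gripper_width: 91.3
gripper_force: 0.0
```

Request:
move_arm([
  {"x": -30, "y": -26, "z": -8, "rx": 0, "ry": 0, "rz": 0},
  {"x": -30, "y": -26, "z": -8, "rx": 0, "ry": 0, "rz": 0},
  {"x": -30, "y": -26, "z": -8, "rx": 0, "ry": 0, "rz": 0},
  {"x": -30, "y": -26, "z": -8, "rx": 0, "ry": 0, "rz": 0},
  {"x": -30, "y": -26, "z": -8, "rx": 0, "ry": 0, "rz": 0},
  {"x": -30, "y": -26, "z": -8, "rx": 0, "ry": 0, "rz": 0},
  {"x": 0, "y": 0, "z": 0, "rx": 0, "ry": 0, "rz": 0.14},
  {"x": 0, "y": 0, "z": 0, "rx": 0, "ry": 0, "rz": 0.14},
  {"x": 0, "y": 0, "z": 0, "rx": 0, "ry": 0, "rz": 0.14},
  {"x": 0, "y": 0, "z": 0, "rx": 0, "ry": 0, "rz": 0.14},
])

```text
time_s: 3.35
ee_pos: [505.6, -7.8, 342.0]
ee_rot: [180.0, -0.0, 128.4]
force: [-0.4, 0.1, -0.2]
gripper_width: 91.2
gripper_force: 0.0
```

Request:
move_arm([
  {"x": 0, "y": 0, "z": 0, "rx": 0, "ry": 0, "rz": 0.14},
  {"x": 0, "y": 0, "z": 0, "rx": 0, "ry": 0, "rz": 0.14},
  {"x": 0, "y": 0, "z": 0, "rx": 0, "ry": 0, "rz": 0.14},
  {"x": 0, "y": 0, "z": 0, "rx": 0, "ry": 0, "rz": 0.14},
  {"x": 0, "y": 0, "z": 0, "rx": 0, "ry": 0, "rz": 0.14},
  {"x": 0, "y": 0, "z": 0, "rx": 0, "ry": 0, "rz": 0},
  {"x": 0, "y": 0, "z": 0, "rx": 0, "ry": 0, "rz": 0},
])

```text
time_s: 4.05
ee_pos: [505.6, -7.5, 342.0]
ee_rot: [180.0, -0.0, 88.8]
force: [0.5, -0.3, 0.4]
gripper_width: 91.5
gripper_force: 0.0
```

```bash
python3 w.py 2
```

```text
cam [505.8  66.2 512.6] [505.6  -7.5 341.9] [180.   -0.   88.8]
stone 0.91 [190.5 221.4] [ 415.  -106.4   38. ]
stone 0.8 [209.6  79.8] [451.8  91.7  29.8]
stone 0.59 [301.8 151.1] [574.2  -4.8  49.1]
lane_drawer_handle 0.87 [220.5 168.9] [463.4 -26.9  50. ]
lane_drawer_lane 0.86 [301.3 151.1] [573.5  -4.8  49. ]
tray_drawer_pocket 0.6 [300.2 153.3] [572.1  -7.8  49. ]
mask 0.98 [191.2 229.4  47.7  63.6] [ 410.1 -121.1   38.2] ((409.46661376953125, -123.48985290527344), (47.316280364990234, 78.03512573242188), 20.75621795654297)
mask 0.86 [205.7  76.9  47.5  42.2] [445.8  95.1  29.8] ((445.1214294433594, 95.25628662109375), (36.308170318603516, 59.788883209228516), 61.12481689453125)
mask 0.63 [304.3 152.7  49.2  29. ] [580.   -7.5  48.6] ((580.412109375, -8.677492141723633), (60.31522750854492, 36.657413482666016), 6.606564998626709)
```

View pics/w2.png

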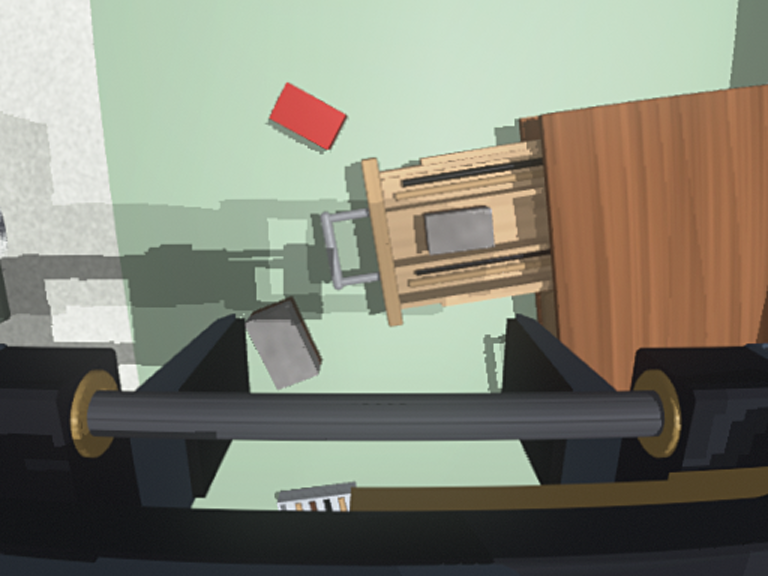

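The wrist view (shown at 1.5x) has the stone in the lane at about (460,229), the lane handle bar from (325,215) to (340,288), and the red and larger grey blocks outside. The drawer is yawed a few degrees, so I'll fit its geometry from depth.

```bash
cat > fit.py <<'E'
from h import *
import pickle,sys
np.set_printoptions(precision=1,suppress=True)
f=pickle.load(open(sys.argv[1],'rb'))
P=cloud(f,np.ones((384,512),bool))
def rect(n,z0,z1,x0,x1,y0,y1):
    m=(P[:,2]>z0)&(P[:,2]<z1)&(P[:,0]>x0)&(P[:,0]<x1)&(P[:,1]>y0)&(P[:,1]<y1); Q=P[m]
    if len(Q)<10: print(n,len(Q)); return
    c=Q[:,:2].mean(0); w,v=np.linalg.eigh(np.cov((Q[:,:2]-c).T)); a=np.degrees(np.arctan2(v[1,1],v[0,1]))%180
    print(n,len(Q),'rect',cv2.minAreaRect(Q[:,:2].astype('f4')),'pca',c,a,'z',np.median(Q[:,2]))
rect('panel',56,66,480,560,-120,110)
rect('bar',42,56,450,485,-70,20)
rect('stone',43,52,540,620,-45,30)
rect('chesttop',67,78,600,760,-300,140)
for y in range(-60,90,15):
    Q=P[(abs(P[:,2]-72)<4)&(abs(P[:,1]-y)<4)]
    if len(Q): print(y,np.percentile(Q[:,0],1))
E
python3 fit.py w2.pkl
python3 - <<'E'
from h import *
import pickle
np.set_printoptions(precision=1,suppress=True)
f=pickle.load(open('w2.pkl','rb'))
px=np.array([(325,215),(340,288),(371,158),(395,325),(545,113),(768,85)])/1.5
for z,i in((46,[0,1]),(60,[2,3]),(72,[4,5])):
    q=onplane(f,px[i],z); d=q[1]-q[0]; print(z,q[:,:2].ravel(),np.degrees(np.arctan2(d[1],d[0])),np.linalg.norm(d))
E
```

```text
panel 1175 rect ((510.8671569824219, -18.352447509765625), (14.099116325378418, 151.50967407226562), 8.296533584594727) pca [510.5 -15.5] 98.20498022711976 z 60.097872127792016
bar 509 rect ((469.6736145019531, -24.142559051513672), (72.1208724975586, 28.84062385559082), 89.44829559326172) pca [467.6 -20.7] 93.69383066985039 z 49.42379815275967
stone 1366 rect ((578.4799194335938, -8.741401672363281), (81.9864501953125, 57.15655517578125), 6.801113128662109) pca [580.2  -8.8] 5.878461549429687 z 48.62203858909123
chesttop 13240 rect ((719.0932006835938, -29.967864990234375), (119.1718521118164, 263.7932434082031), 8.01107406616211) pca [708.2  -4.8] 94.70345600014319 z 71.76974330486078
-60 664.9384104423253
-45 662.8185775936113
-30 660.5323218778169
-15 658.17199911815
0 656.1120396981222
15 654.6018206373616
30 652.6227459933756
45 650.4770958654262
60 648.6516421395457
75 646.218081671392
46 [459.4   7.7 470.3 -60.8] -80.9152150697188 69.32353987851637
60 [502.1  57.3 520.8 -93.5] -82.92843276436021 151.88921294166337
72 [646.3  92.1 845.  119.4] 7.826584968045617 200.55398085986695
```

Chest yaw is about 8.0°, from the panel, chest edge and chest top. The stone is centred at about (580,-8.5) with its top at 48.6. Align over it next.

Request:
move_arm([
  {"x": 0, "y": 0, "z": 0, "rx": 0, "ry": 0, "rz": -0.08},
  {"x": 0, "y": 0, "z": 0, "rx": 0, "ry": 0, "rz": -0.08},
  {"x": -4, "y": 24, "z": 30, "rx": 0, "ry": 0, "rz": 0},
  {"x": -4, "y": 25, "z": 30, "rx": 0, "ry": 0, "rz": 0},
  {"x": -3, "y": 25, "z": 30, "rx": 0, "ry": 0, "rz": 0},
  {"x": 0, "y": 0, "z": 35, "rx": 0, "ry": 0, "rz": 0},
  {"x": 0, "y": 0, "z": 35, "rx": 0, "ry": 0, "rz": 0},
  {"x": 0, "y": 0, "z": 35, "rx": 0, "ry": 0, "rz": 0},
  {"x": 0, "y": 0, "z": 32, "rx": 0, "ry": 0, "rz": 0},
  {"x": 0, "y": 0, "z": 25, "rx": 0, "ry": 0, "rz": 0},
], grip=0.84)

```text
time_s: 5.4
ee_pos: [579.6, -8.4, 87.8]
ee_rot: [-179.9, -0.0, 97.8]
force: [-0.3, 0.9, -0.9]
gripper_width: 76.3
gripper_force: 0.0
```

Request:
move_arm([
  {"x": 0, "y": 0, "z": 0, "rx": 0, "ry": 0, "rz": 0},
  {"x": 0, "y": 0, "z": 0, "rx": 0, "ry": 0, "rz": 0},
])

```text
time_s: 5.6
ee_pos: [580.8, -8.4, 90.3]
ee_rot: [180.0, -0.0, 97.8]
force: [1.2, -0.4, 1.8]
gripper_width: 76.8
gripper_force: 0.0
```

```bash
python3 w.py 3; python3 fit.py w3.pkl | head -4
```

```text
cam [569.5  64.7 260.9] [581.5  -8.4  91.3] [179.9   0.   97.8]
stone 0.83 [86.3 34.1] [460.   91.8  30.7]
stone 0.71 [250.4 203.1] [578.6  -0.2  48.5]
lane_drawer_handle 0.98 [ 80.4 215.6] [467.4 -24.7  47.9]
mask 0.74 [ 73.8  40.2 108.2  76.5] [450.8  93.2  29.7] ((445.2866516113281, 95.67708587646484), (36.414833068847656, 61.437408447265625), 59.334632873535156)
mask 0.59 [252.7 211.8  93.2  58.3] [580.5  -6.9  48.7] ((580.9428100585938, -8.98225212097168), (59.157142639160156, 36.605255126953125), 6.172095775604248)
panel 3199 rect ((510.4094543457031, -17.982955932617188), (14.722417831420898, 151.51402282714844), 8.139531135559082) pca [505.8  18.1] 97.5041074884743 z 60.163666176823085
bar 1461 rect ((470.1188659667969, -19.40725326538086), (29.592426300048828, 61.44280242919922), 0.15335731208324432) pca [466.4  -7.5] 84.71931805953761 z 49.49203155721477
stone 6176 rect ((580.4031982421875, -8.967842102050781), (88.25643920898438, 57.416893005371094), 8.278563499450684) pca [580.5  -8.8] 15.139933113293267 z 48.712009506404655
chesttop 21136 rect ((684.6539306640625, 46.06151580810547), (87.27554321289062, 111.77538299560547), 18.263389587402344) pca [684.9  49.7] 106.1468640010264 z 71.78432187232983
```

View pics/w3.png

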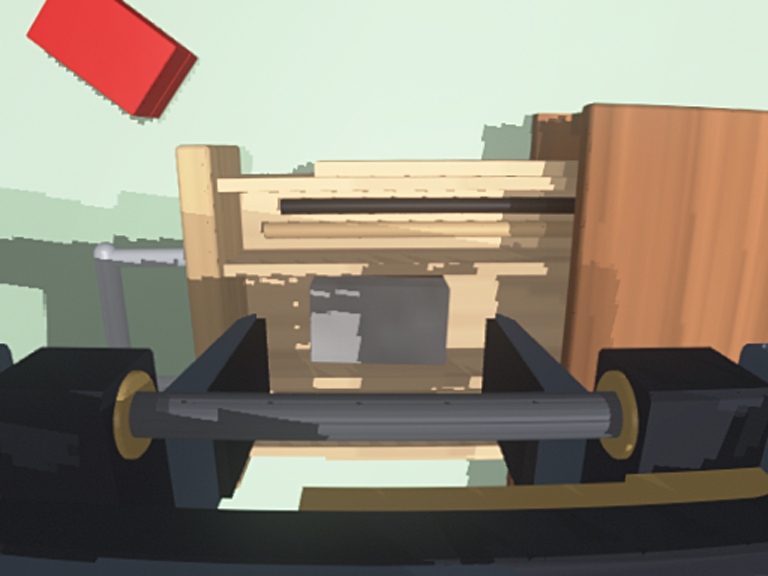

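The stone, at about (380,320), is centred between the fingers and in line with the lane walls. Descend and grip.

Request:
move_arm([
  {"x": 0, "y": 0, "z": 12, "rx": 0, "ry": 0, "rz": 0},
  {"x": 0, "y": 0, "z": 12, "rx": 0, "ry": 0, "rz": 0},
  {"x": 0, "y": 0, "z": 12, "rx": 0, "ry": 0, "rz": 0},
  {"x": 0, "y": 0, "z": 10, "rx": 0, "ry": 0, "rz": 0},
  {"x": 0, "y": 0, "z": 10, "rx": 0, "ry": 0, "rz": 0},
  {"x": 0, "y": 0, "z": 10, "rx": 0, "ry": 0, "rz": 0},
  {"x": 0, "y": 0, "z": 0, "rx": 0, "ry": 0, "rz": 0},
  {"x": 0, "y": 0, "z": 0, "rx": 0, "ry": 0, "rz": 0},
])

```text
time_s: 6.75
ee_pos: [580.5, -8.4, 23.7]
ee_rot: [-180.0, -0.0, 97.8]
force: [-0.3, -0.4, -0.5]
gripper_width: 76.6
gripper_force: 0.0
```

Request:
move_arm([
  {"x": 0, "y": 0, "z": 0, "rx": 0, "ry": 0, "rz": 0},
  {"x": 0, "y": 0, "z": 0, "rx": 0, "ry": 0, "rz": 0},
  {"x": 0, "y": 0, "z": 0, "rx": 0, "ry": 0, "rz": 0},
  {"x": 0, "y": 0, "z": 0, "rx": 0, "ry": 0, "rz": 0},
  {"x": 0, "y": 0, "z": 0, "rx": 0, "ry": 0, "rz": 0},
  {"x": 0, "y": 0, "z": 0, "rx": 0, "ry": 0, "rz": 0},
], grip=0.4, squeeze=25)

```text
time_s: 7.35
ee_pos: [580.9, -8.3, 24.5]
ee_rot: [179.9, 0.0, 97.8]
force: [0.9, 0.6, 3.8]
gripper_width: 60.2
gripper_force: 24.9
```

Request:
move_arm([
  {"x": 0, "y": 0, "z": -10, "rx": 0, "ry": 0, "rz": 0},
  {"x": 0, "y": 0, "z": -20, "rx": 0, "ry": 0, "rz": 0},
  {"x": 0, "y": 0, "z": -25, "rx": 0, "ry": 0, "rz": 0},
  {"x": 0, "y": 0, "z": -25, "rx": 0, "ry": 0, "rz": 0},
  {"x": 20, "y": -5, "z": 0, "rx": 0, "ry": 0, "rz": 0},
  {"x": 35, "y": -10, "z": 0, "rx": 0, "ry": 0, "rz": 0},
  {"x": 40, "y": -12, "z": 0, "rx": 0, "ry": 0, "rz": 0},
  {"x": 40, "y": -12, "z": 0, "rx": 0, "ry": 0, "rz": 0},
  {"x": 35, "y": -10, "z": 0, "rx": 0, "ry": 0, "rz": 0},
  {"x": 27, "y": -5, "z": 0, "rx": 0, "ry": 0, "rz": 0},
])

```text
time_s: 8.35
ee_pos: [498.1, 180.9, 104.0]
ee_rot: [-179.9, 0.0, 97.8]
force: [1.0, 0.4, -1.4]
gripper_width: 60.1
gripper_force: 24.9
```

Request:
move_arm([
  {"x": 0, "y": 0, "z": 10, "rx": 0, "ry": 0, "rz": 0},
  {"x": 0, "y": 0, "z": 20, "rx": 0, "ry": 0, "rz": 0},
  {"x": 0, "y": 0, "z": 20, "rx": 0, "ry": 0, "rz": 0},
  {"x": 0, "y": 0, "z": 20, "rx": 0, "ry": 0, "rz": 0},
  {"x": 0, "y": 0, "z": 12, "rx": 0, "ry": 0, "rz": 0},
  {"x": 0, "y": 0, "z": 8, "rx": 0, "ry": 0, "rz": 0},
  {"x": 0, "y": 0, "z": 5, "rx": 0, "ry": 0, "rz": 0},
  {"x": 0, "y": 0, "z": 2, "rx": 0, "ry": 0, "rz": 0},
  {"x": 0, "y": 0, "z": 0, "rx": 0, "ry": 0, "rz": 0},
  {"x": 0, "y": 0, "z": 0, "rx": 0, "ry": 0, "rz": 0},
])

```text
time_s: 9.35
ee_pos: [500.7, 179.6, 7.5]
ee_rot: [179.9, -0.0, 97.8]
force: [-0.3, 0.1, -1.8]
gripper_width: 59.5
gripper_force: 24.9
```

Request:
move_arm([
  {"x": 0, "y": 0, "z": 1, "rx": 0, "ry": 0, "rz": 0},
  {"x": 0, "y": 0, "z": 1, "rx": 0, "ry": 0, "rz": 0},
  {"x": 0, "y": 0, "z": 0, "rx": 0, "ry": 0, "rz": 0},
  {"x": 0, "y": 0, "z": 0, "rx": 0, "ry": 0, "rz": 0},
])

```text
time_s: 9.75
ee_pos: [500.5, 179.6, 5.5]
ee_rot: [179.9, -0.0, 97.8]
force: [-1.8, -1.0, 4.4]
gripper_width: 59.7
gripper_force: 24.9
```

Request:
move_arm([
  {"x": 0, "y": 0, "z": 0, "rx": 0, "ry": 0, "rz": 0},
  {"x": 0, "y": 0, "z": 0, "rx": 0, "ry": 0, "rz": 0},
  {"x": 0, "y": 0, "z": 0, "rx": 0, "ry": 0, "rz": 0},
  {"x": 0, "y": 0, "z": 0, "rx": 0, "ry": 0, "rz": 0},
  {"x": 0, "y": 0, "z": 0, "rx": 0, "ry": 0, "rz": 0},
], grip=0.84)

```text
time_s: 10.25
ee_pos: [500.2, 179.5, 4.8]
ee_rot: [-180.0, -0.0, 97.8]
force: [0.2, 0.3, 0.8]
gripper_width: 76.6
gripper_force: 0.0
```

Request:
move_arm([
  {"x": 0, "y": 0, "z": -25, "rx": 0, "ry": 0, "rz": 0},
  {"x": 0, "y": 0, "z": -35, "rx": 0, "ry": 0, "rz": 0},
  {"x": 0, "y": 0, "z": -40, "rx": 0, "ry": 0, "rz": 0},
  {"x": -20, "y": -6, "z": 0, "rx": 0, "ry": 0, "rz": 0},
  {"x": -35, "y": -12, "z": 0, "rx": 0, "ry": 0, "rz": 0},
  {"x": -40, "y": -12, "z": 0, "rx": 0, "ry": 0, "rz": 0},
  {"x": -40, "y": -12, "z": 0, "rx": 0, "ry": 0, "rz": 0},
  {"x": -35, "y": -12, "z": 0, "rx": 0, "ry": 0, "rz": 0},
  {"x": -27, "y": -10, "z": 0, "rx": 0, "ry": 0, "rz": 0},
  {"x": 0, "y": 0, "z": 0, "rx": 0, "ry": 0, "rz": 0},
])

```text
time_s: 11.25
ee_pos: [462.5, -26.9, 104.9]
ee_rot: [-180.0, 0.0, 97.6]
force: [0.5, 0.0, -0.4]
gripper_width: 76.3
gripper_force: 0.0
```

Request:
move_arm([
  {"x": 0, "y": 0, "z": 0, "rx": 0, "ry": 0, "rz": 0},
  {"x": 0, "y": 0, "z": 0, "rx": 0, "ry": 0, "rz": 0},
  {"x": 0, "y": 0, "z": 0, "rx": 0, "ry": 0, "rz": 0},
], grip=0.35)

```text
time_s: 11.55
ee_pos: [463.8, -23.4, 104.9]
ee_rot: [180.0, -0.0, 97.9]
force: [0.0, 0.0, -0.2]
gripper_width: 55.6
gripper_force: 0.0
```

```bash
python3 w.py 4; python3 fit.py w4.pkl | head -2
```

```text
cam [452.3  49.6 275.5] [463.7 -23.5 104.9] [180.   -0.   97.9]
stone 0.78 [251.9  37. ] [448.1  89.9  28.7]
stone 0.74 [255.6 211.2] [466.5 -24.7  49.5]
lane_drawer_handle 0.96 [252.3 209.9] [464.  -23.4  51.4]
lane_drawer_handle 0.23 [395.7 199.1] [576.9 -10.1  18.1]
lane_drawer_lane 0.98 [396.8 198.7] [577.5  -9.6  18.5]
mask 0.97 [200.2 308.8  25.7  32. ] [437.3 -42.5 146.7] ((437.2872314453125, -42.49620819091797), (0.12137728184461594, 0.0), 115.35216522216797)
mask 0.91 [248.7  38.4  97.3  75.2] [447.   93.6  29.8] ((444.7752990722656, 95.55029296875), (36.89083480834961, 59.77872848510742), 59.76280212402344)
panel 2741 rect ((509.9573669433594, -18.4354248046875), (14.643936157226562, 152.6806182861328), 8.05577564239502) pca [504.5  16.9] 97.2281025652419 z 60.12944430044783
bar 1982 rect ((470.8728942871094, -24.446430206298828), (30.210784912109375, 72.3121109008789), 1.8136415481567383) pca [467.2 -19.8] 93.48927666393566 z 49.546152807661784
```

View pics/w4.png

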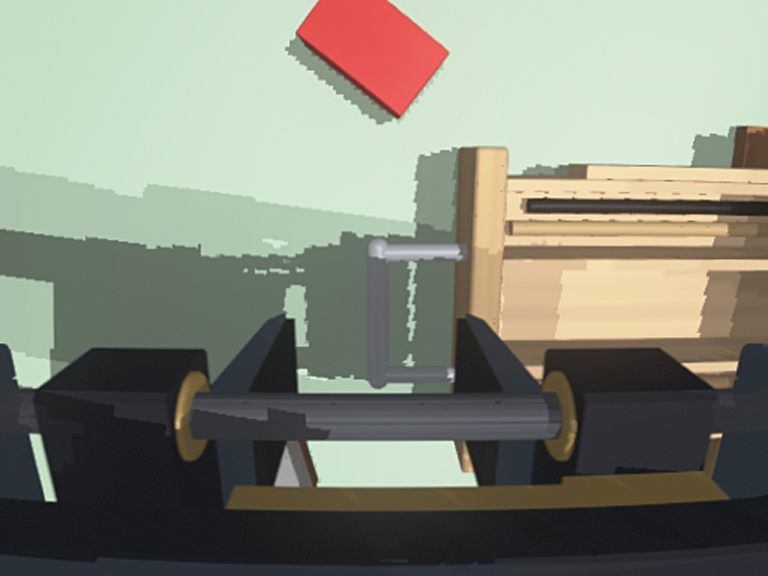

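The handle bar at about (378,315) is centred between the fingers. Descend straddling it.

Request:
move_arm([
  {"x": 0, "y": 0, "z": 8, "rx": 0, "ry": 0, "rz": 0},
  {"x": 0, "y": 0, "z": 8, "rx": 0, "ry": 0, "rz": 0},
  {"x": 0, "y": 0, "z": 8, "rx": 0, "ry": 0, "rz": 0},
  {"x": 0, "y": 0, "z": 10, "rx": 0, "ry": 0, "rz": 0},
  {"x": 0, "y": 0, "z": 10, "rx": 0, "ry": 0, "rz": 0},
  {"x": 0, "y": 0, "z": 11, "rx": 0, "ry": 0, "rz": 0},
  {"x": 0, "y": 0, "z": 11, "rx": 0, "ry": 0, "rz": 0},
  {"x": 0, "y": 0, "z": 11, "rx": 0, "ry": 0, "rz": 0},
  {"x": 0, "y": 0, "z": 0, "rx": 0, "ry": 0, "rz": 0},
])

```text
time_s: 12.8
ee_pos: [462.3, -24.3, 26.3]
ee_rot: [-179.8, -0.0, 97.8]
force: [0.5, -0.8, 0.2]
gripper_width: 32.5
gripper_force: 0.0
```

Request:
move_arm([
  {"x": 0, "y": 0, "z": 0, "rx": 0, "ry": 0, "rz": 0},
  {"x": 0, "y": 0, "z": 0, "rx": 0, "ry": 0, "rz": 0},
  {"x": 0, "y": 0, "z": 0, "rx": 0, "ry": 0, "rz": 0},
  {"x": 0, "y": 0, "z": 0, "rx": 0, "ry": 0, "rz": 0},
  {"x": 0, "y": 0, "z": 0, "rx": 0, "ry": 0, "rz": 0},
  {"x": 0, "y": 0, "z": 0, "rx": 0, "ry": 0, "rz": 0},
], grip=0, squeeze=15)

```text
time_s: 13.4
ee_pos: [464.2, -24.4, 28.4]
ee_rot: [179.9, 0.0, 97.8]
force: [0.8, 0.4, 2.6]
gripper_width: 9.3
gripper_force: 15.0
```

Request:
move_arm([
  {"x": 0, "y": 8, "z": 0, "rx": 0, "ry": 0, "rz": 0},
  {"x": 0, "y": 12, "z": 0, "rx": 0, "ry": 0, "rz": 0},
  {"x": 0, "y": 15, "z": 0, "rx": 0, "ry": 0, "rz": 0},
  {"x": 0, "y": 15, "z": 0, "rx": 0, "ry": 0, "rz": 0},
  {"x": 0, "y": 15, "z": 0, "rx": 0, "ry": 0, "rz": 0},
  {"x": 0, "y": 15, "z": 0, "rx": 0, "ry": 0, "rz": 0},
  {"x": 0, "y": 15, "z": 0, "rx": 0, "ry": 0, "rz": 0},
  {"x": 0, "y": 15, "z": 0, "rx": 0, "ry": 0, "rz": 0},
  {"x": 0, "y": 8, "z": 0, "rx": 0, "ry": 0, "rz": 0},
  {"x": 0, "y": 5, "z": 0, "rx": 0, "ry": 0, "rz": 0},
])

```text
time_s: 14.4
ee_pos: [585.6, -7.0, 28.4]
ee_rot: [-180.0, -0.1, 97.8]
force: [-3.0, 2.7, 6.1]
gripper_width: 9.3
gripper_force: 15.0
```

Request:
move_arm([
  {"x": 0, "y": 3, "z": 0, "rx": 0, "ry": 0, "rz": 0},
  {"x": 0, "y": 3, "z": 0, "rx": 0, "ry": 0, "rz": 0},
  {"x": 0, "y": 3, "z": 0, "rx": 0, "ry": 0, "rz": 0},
  {"x": 0, "y": 2, "z": 0, "rx": 0, "ry": 0, "rz": 0},
  {"x": 0, "y": 0, "z": 0, "rx": 0, "ry": 0, "rz": 0},
])

```text
time_s: 14.9
ee_pos: [596.2, -5.5, 28.4]
ee_rot: [-180.0, -0.1, 97.8]
force: [-1.0, 3.9, 5.4]
gripper_width: 9.3
gripper_force: 15.0
```

Request:
move_arm([
  {"x": 0, "y": 2, "z": 0, "rx": 0, "ry": 0, "rz": 0},
  {"x": 0, "y": 2, "z": 0, "rx": 0, "ry": 0, "rz": 0},
  {"x": 0, "y": 2, "z": 0, "rx": 0, "ry": 0, "rz": 0},
  {"x": 0, "y": 0, "z": 0, "rx": 0, "ry": 0, "rz": 0},
])

```text
time_s: 15.3
ee_pos: [602.1, -4.6, 28.4]
ee_rot: [-180.0, -0.1, 97.8]
force: [-0.7, 2.7, 4.7]
gripper_width: 9.8
gripper_force: 15.0
```

Request:
move_arm([
  {"x": 0, "y": 1, "z": 0, "rx": 0, "ry": 0, "rz": 0},
  {"x": 0, "y": 1, "z": 0, "rx": 0, "ry": 0, "rz": 0},
  {"x": 0, "y": 0, "z": 0, "rx": 0, "ry": 0, "rz": 0},
])

```text
time_s: 15.6
ee_pos: [603.8, -4.4, 28.4]
ee_rot: [-180.0, -0.1, 97.8]
force: [-0.8, 2.9, 5.6]
gripper_width: 9.3
gripper_force: 15.0
```

Request:
move_arm([
  {"x": 0, "y": 2, "z": 0, "rx": 0, "ry": 0, "rz": 0},
  {"x": 0, "y": 2, "z": 0, "rx": 0, "ry": 0, "rz": 0},
  {"x": 0, "y": 0, "z": 0, "rx": 0, "ry": 0, "rz": 0},
])

```text
time_s: 15.9
ee_pos: [608.0, -3.8, 28.4]
ee_rot: [-180.0, -0.1, 97.8]
force: [-0.7, 3.7, 5.2]
gripper_width: 9.6
gripper_force: 15.0
```

Request:
move_arm([
  {"x": 0, "y": 2, "z": 0, "rx": 0, "ry": 0, "rz": 0},
  {"x": 0, "y": 1, "z": 0, "rx": 0, "ry": 0, "rz": 0},
  {"x": 0, "y": 0, "z": 0, "rx": 0, "ry": 0, "rz": 0},
])

```text
time_s: 16.2
ee_pos: [610.8, -3.4, 28.4]
ee_rot: [-180.0, -0.1, 97.8]
force: [-1.2, 3.4, 5.2]
gripper_width: 9.7
gripper_force: 15.0
```

Request:
move_arm([
  {"x": 0, "y": 2, "z": 0, "rx": 0, "ry": 0, "rz": 0},
  {"x": 0, "y": 2, "z": 0, "rx": 0, "ry": 0, "rz": 0},
  {"x": 0, "y": 0, "z": 0, "rx": 0, "ry": 0, "rz": 0},
])

```text
time_s: 16.5
ee_pos: [614.9, -2.8, 28.4]
ee_rot: [-180.0, -0.1, 97.8]
force: [-0.9, 3.5, 5.0]
gripper_width: 9.2
gripper_force: 15.0
```

Request:
move_arm([
  {"x": 0, "y": 2, "z": 0, "rx": 0, "ry": 0, "rz": 0},
  {"x": 0, "y": 1, "z": 0, "rx": 0, "ry": 0, "rz": 0},
  {"x": 0, "y": 0, "z": 0, "rx": 0, "ry": 0, "rz": 0},
])

```text
time_s: 16.8
ee_pos: [617.7, -2.4, 28.4]
ee_rot: [-180.0, -0.1, 97.8]
force: [-0.5, 3.5, 5.9]
gripper_width: 9.6
gripper_force: 15.0
```

Request:
move_arm([
  {"x": 0, "y": 2, "z": 0, "rx": 0, "ry": 0, "rz": 0},
  {"x": 0, "y": 0, "z": 0, "rx": 0, "ry": 0, "rz": 0},
  {"x": 0, "y": 0, "z": 0, "rx": 0, "ry": 0, "rz": 0},
])

```text
time_s: 17.1
ee_pos: [618.9, -2.2, 28.3]
ee_rot: [-179.9, -0.1, 97.8]
force: [-3.3, 2.6, 6.7]
gripper_width: 9.3
gripper_force: 15.0
```

```bash
python3 - <<'E'
from h import *
np.set_printoptions(precision=1,suppress=True)
for n in('side','top'):
    f=cam(n); save(f,f'pics/{n}5.png',(190,120,350,250) if n=='side' else (200,130,340,250),4)
    for l in('lane_drawer_handle','tray_drawer_handle'):
        for r in landmark_of(n,l): print(n,l,round(r['p'],2),np.array(r['point']),onplane(f,r['point'],46)[0])
    P=cloud(f,np.ones((384,512),bool)); Q=P[:,:2]@np.array([[.9903,-.1392],[.1392,.9903]])
    m=(abs(P[:,2]-58)<4)&(Q[:,0]<652)&(Q[:,0]>600)
    for a,b in((-50,60),(-240,-130)):
        k=m&(Q[:,1]>a-85)&(Q[:,1]<b-85); print(k.sum(), np.percentile(Q[k],[2,50,98],axis=0).ravel() if k.sum() else '')
    m=(P[:,2]>67)&(P[:,2]<78)&(Q[:,0]>600)&(Q[:,0]<900)&(abs(Q[:,1]+120)<300)
    print('chest top',cv2.minAreaRect(P[m][:,:2].astype('f4')))
E
```

```text
side lane_drawer_handle 0.5 [261.9 203.8] [623.5  -0.4  46. ]
12 [601.1 -72.5 610.6 -69.6 625.6 -65.9]
0 
chest top ((759.8351440429688, -59.50367736816406), (285.012451171875, 344.5657043457031), 8.20242691040039)
top tray_drawer_handle 0.69 [301.5 187.9] [ 655.4 -152.1   46. ]
0 
4 [ 613.4 -272.6  617.2 -241.   645.4 -215.8]
chest top ((784.5975341796875, -57.62129211425781), (237.9241485595703, 339.455810546875), 8.232048988342285)
```

View pics/side5.png

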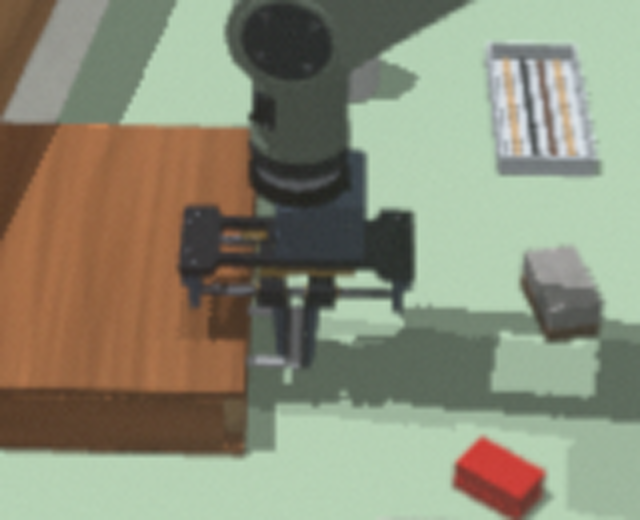

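The drawer front looks flush with the chest front, and resistance is starting. Press a bit more.

Request:
move_arm([
  {"x": 0, "y": 1, "z": 0, "rx": 0, "ry": 0, "rz": 0},
  {"x": 0, "y": 1, "z": 0, "rx": 0, "ry": 0, "rz": 0},
  {"x": 0, "y": 0, "z": 0, "rx": 0, "ry": 0, "rz": 0},
])

```text
time_s: 17.7
ee_pos: [618.8, -2.3, 28.3]
ee_rot: [-179.6, -0.1, 97.8]
force: [-7.4, 2.2, 9.6]
gripper_width: 9.6
gripper_force: 15.0
```

Request:
move_arm([
  {"x": 0, "y": 1, "z": 0, "rx": 0, "ry": 0, "rz": 0},
  {"x": 0, "y": 1, "z": 0, "rx": 0, "ry": 0, "rz": 0},
  {"x": 0, "y": 0, "z": 0, "rx": 0, "ry": 0, "rz": 0},
])

```text
time_s: 18.0
ee_pos: [618.8, -2.2, 28.2]
ee_rot: [-179.4, -0.1, 97.8]
force: [-11.2, 1.5, 12.8]
gripper_width: 9.6
gripper_force: 15.0
```

Hard stop reached at (618.8,-2.2), so the lane drawer is home. Release, lift and move to the tray handle, expected at about (640.6,-157).

Request:
move_arm([
  {"x": 0, "y": -2, "z": 0, "rx": 0, "ry": 0, "rz": 0},
  {"x": 0, "y": -2, "z": 0, "rx": 0, "ry": 0, "rz": 0},
  {"x": 0, "y": 0, "z": 0, "rx": 0, "ry": 0, "rz": 0},
  {"x": 0, "y": 0, "z": 0, "rx": 0, "ry": 0, "rz": 0},
  {"x": 0, "y": 0, "z": 0, "rx": 0, "ry": 0, "rz": 0},
  {"x": 0, "y": 0, "z": 0, "rx": 0, "ry": 0, "rz": 0},
], grip=0.35)

```text
time_s: 18.6
ee_pos: [620.2, -3.0, 27.8]
ee_rot: [180.0, -0.0, 97.8]
force: [-0.7, -0.1, 0.2]
gripper_width: 32.0
gripper_force: 0.0
```

Request:
move_arm([
  {"x": 0, "y": 0, "z": -15, "rx": 0, "ry": 0, "rz": 0},
  {"x": 0, "y": 0, "z": -30, "rx": 0, "ry": 0, "rz": 0},
  {"x": 0, "y": 0, "z": -30, "rx": 0, "ry": 0, "rz": 0},
  {"x": -20, "y": 0, "z": 0, "rx": 0, "ry": 0, "rz": 0},
  {"x": -35, "y": 0, "z": 0, "rx": 0, "ry": 0, "rz": 0},
  {"x": -40, "y": 0, "z": 0, "rx": 0, "ry": 0, "rz": 0},
  {"x": -35, "y": 0, "z": 0, "rx": 0, "ry": 0, "rz": 0},
  {"x": -26, "y": 0, "z": 0, "rx": 0, "ry": 0, "rz": 0},
  {"x": 0, "y": 0, "z": 0, "rx": 0, "ry": 0, "rz": 0},
  {"x": 0, "y": 0, "z": 0, "rx": 0, "ry": 0, "rz": 0},
])

```text
time_s: 19.6
ee_pos: [641.0, -157.7, 102.6]
ee_rot: [-180.0, -0.0, 97.7]
force: [0.3, 0.6, -0.2]
gripper_width: 31.7
gripper_force: 0.0
```

```bash
python3 w.py 6
```

```text
cam [629.9 -84.7 273.3] [ 641.  -156.9  102.7] [-180.    -0.1   97.8]
tray_drawer_handle 0.73 [249.8 212.2] [ 639.7 -159.1   50.5]
mask 0.89 [  9.3 133.4  18.6  59.8] [ 441.8 -145.2   15.7] ((440.09100341796875, -139.87583923339844), (3.3377246856689453, 25.474563598632812), 21.219430923461914)
```

View pics/w6.png

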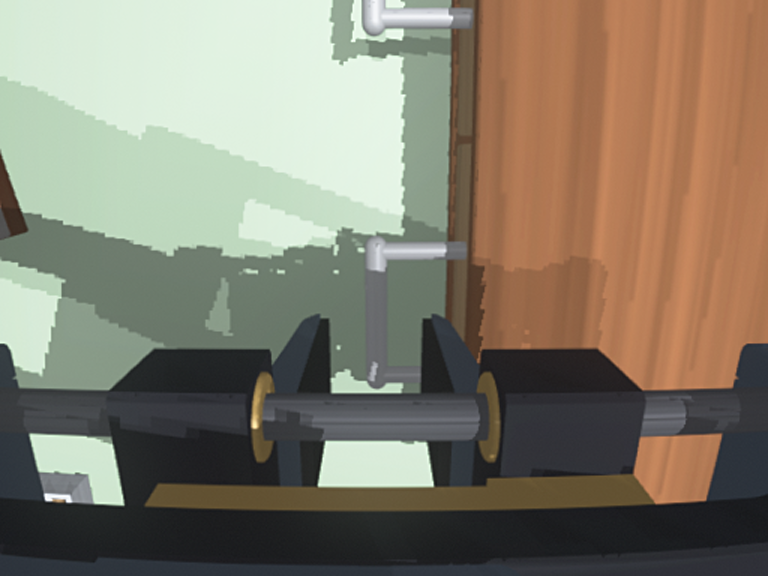

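Both handles line up at column ~375 and both fronts are flush. The tray bar is centred between the fingers, so descend and grip.

Request:
move_arm([
  {"x": 0, "y": 0, "z": 10, "rx": 0, "ry": 0, "rz": 0},
  {"x": 0, "y": 0, "z": 13, "rx": 0, "ry": 0, "rz": 0},
  {"x": 0, "y": 0, "z": 13, "rx": 0, "ry": 0, "rz": 0},
  {"x": 0, "y": 0, "z": 13, "rx": 0, "ry": 0, "rz": 0},
  {"x": 0, "y": 0, "z": 13, "rx": 0, "ry": 0, "rz": 0},
  {"x": 0, "y": 0, "z": 12, "rx": 0, "ry": 0, "rz": 0},
  {"x": 0, "y": 0, "z": 0, "rx": 0, "ry": 0, "rz": 0},
])

```text
time_s: 20.65
ee_pos: [639.8, -157.2, 26.4]
ee_rot: [-179.8, -0.1, 97.8]
force: [-0.4, -0.2, 0.2]
gripper_width: 32.1
gripper_force: 0.0
```

Request:
move_arm([
  {"x": 0, "y": 0, "z": 0, "rx": 0, "ry": 0, "rz": 0},
  {"x": 0, "y": 0, "z": 0, "rx": 0, "ry": 0, "rz": 0},
  {"x": 0, "y": 0, "z": 0, "rx": 0, "ry": 0, "rz": 0},
  {"x": 0, "y": 0, "z": 0, "rx": 0, "ry": 0, "rz": 0},
  {"x": 0, "y": -2, "z": 0, "rx": 0, "ry": 0, "rz": 0},
  {"x": 0, "y": -3, "z": 0, "rx": 0, "ry": 0, "rz": 0},
  {"x": 0, "y": -3, "z": 0, "rx": 0, "ry": 0, "rz": 0},
  {"x": 0, "y": -2, "z": 0, "rx": 0, "ry": 0, "rz": 0},
  {"x": 0, "y": 0, "z": 0, "rx": 0, "ry": 0, "rz": 0},
], grip=0, squeeze=15)

```text
time_s: 21.55
ee_pos: [631.3, -159.2, 29.6]
ee_rot: [180.0, 0.0, 97.8]
force: [0.7, 0.0, 5.7]
gripper_width: 9.8
gripper_force: 15.0
```

Request:
move_arm([
  {"x": 0, "y": -8, "z": 0, "rx": 0, "ry": 0, "rz": 0},
  {"x": 0, "y": -14, "z": 0, "rx": 0, "ry": 0, "rz": 0},
  {"x": 0, "y": -16, "z": 0, "rx": 0, "ry": 0, "rz": 0},
  {"x": 0, "y": -16, "z": 0, "rx": 0, "ry": 0, "rz": 0},
  {"x": 0, "y": -16, "z": 0, "rx": 0, "ry": 0, "rz": 0},
  {"x": 0, "y": -16, "z": 0, "rx": 0, "ry": 0, "rz": 0},
  {"x": 0, "y": -16, "z": 0, "rx": 0, "ry": 0, "rz": 0},
  {"x": 0, "y": -16, "z": 0, "rx": 0, "ry": 0, "rz": 0},
  {"x": 0, "y": -12, "z": 0, "rx": 0, "ry": 0, "rz": 0},
  {"x": 0, "y": -5, "z": 0, "rx": 0, "ry": 0, "rz": 0},
])

```text
time_s: 22.55
ee_pos: [497.1, -178.4, 29.7]
ee_rot: [179.9, 0.1, 97.8]
force: [2.4, -3.2, 4.7]
gripper_width: 9.3
gripper_force: 15.0
```

Request:
move_arm([
  {"x": 0, "y": 0, "z": 0, "rx": 0, "ry": 0, "rz": 0},
  {"x": 0, "y": 0, "z": 0, "rx": 0, "ry": 0, "rz": 0},
  {"x": 0, "y": 0, "z": 0, "rx": 0, "ry": 0, "rz": 0},
  {"x": 0, "y": 0, "z": 0, "rx": 0, "ry": 0, "rz": 0},
  {"x": 0, "y": 0, "z": 0, "rx": 0, "ry": 0, "rz": 0},
  {"x": 0, "y": 0, "z": 0, "rx": 0, "ry": 0, "rz": 0},
], grip=0.35)

```text
time_s: 23.15
ee_pos: [497.5, -177.0, 28.7]
ee_rot: [-180.0, -0.0, 97.8]
force: [0.2, 0.2, 1.1]
gripper_width: 32.0
gripper_force: 0.0
```

Request:
move_arm([
  {"x": 0, "y": 0, "z": -20, "rx": 0, "ry": 0, "rz": 0},
  {"x": 0, "y": 0, "z": -30, "rx": 0, "ry": 0, "rz": 0},
  {"x": 0, "y": 0, "z": -40, "rx": 0, "ry": 0, "rz": 0},
  {"x": -8, "y": 15, "z": -35, "rx": 0, "ry": 0, "rz": 0},
  {"x": -8, "y": 15, "z": -35, "rx": 0, "ry": 0, "rz": 0},
  {"x": -8, "y": 15, "z": -35, "rx": 0, "ry": 0, "rz": 0},
  {"x": -8, "y": 15, "z": -35, "rx": 0, "ry": 0, "rz": 0},
  {"x": -8, "y": 15, "z": -30, "rx": 0, "ry": 0, "rz": 0},
  {"x": -5, "y": 10, "z": -20, "rx": 0, "ry": 0, "rz": 0},
  {"x": 0, "y": 0, "z": 0, "rx": 0, "ry": 0, "rz": 0},
], grip=1.0)

```text
time_s: 24.15
ee_pos: [590.0, -210.9, 311.5]
ee_rot: [179.7, 0.2, 97.8]
force: [-0.2, -0.5, 0.5]
gripper_width: 91.4
gripper_force: 0.0
```

Request:
move_arm([
  {"x": 0, "y": 0, "z": 0, "rx": 0, "ry": 0, "rz": 0},
  {"x": 0, "y": 0, "z": 0, "rx": 0, "ry": 0, "rz": 0},
  {"x": 0, "y": 0, "z": 0, "rx": 0, "ry": 0, "rz": 0},
])

```text
time_s: 24.45
ee_pos: [586.8, -209.8, 307.4]
ee_rot: [-179.8, -0.1, 97.8]
force: [0.2, -0.3, 0.2]
gripper_width: 91.3
gripper_force: 0.0
```

```bash
python3 w.py 7; cat > fit2.py <<'E'
from h import *
import pickle,sys
np.set_printoptions(precision=1,suppress=True)
f=pickle.load(open(sys.argv[1],'rb'))
P=cloud(f,np.ones((384,512),bool)); b0=np.array([497.5,-177.])
R=np.array([[.9903,-.1392],[.1392,.9903]]); Q=(P[:,:2]-b0)@R   # chest-frame rel. to bar
m=(abs(P[:,2]-60)<4)&(abs(Q[:,1])<85)&(Q[:,0]>30)&(Q[:,0]<70); print('panel',m.sum(),cv2.minAreaRect(P[m][:,:2].astype('f4')),np.percentile(Q[m],[2,98],axis=0).ravel())
for n,z0,z1 in(('rib',24,30),('floor',15,22),('walls',49,57)):
    m=(P[:,2]>z0)&(P[:,2]<z1)&(abs(Q[:,1])<(34 if n!='walls' else 85))&(Q[:,0]>60)&(Q[:,0]<190)
    if n=='walls': 
        m&=(Q[:,0]>80)&(Q[:,0]<140); h,e=np.histogram(Q[m][:,1],np.arange(-85,86,2)); 
    else: h,e=np.histogram(Q[m][:,0],np.arange(60,190,2))
    print(n,[(int(a),int(c)) for a,c in zip(e,h) if c>10])
E
python3 fit2.py w7.pkl
```

```text
cam [ 576.  -137.   478.2] [ 587.  -209.9  307.8] [-179.9   -0.1   97.8]
stone 0.95 [130.5  73.9] [ 424. -126.   38.]
tray_drawer_handle 0.62 [180.5 125.1] [ 494.3 -179.8   49.7]
lane_drawer_lane 0.73 [264.4 291.3] [ 585.5 -182.1  402.7]
tray_drawer_pocket 0.79 [272.2 125. ] [ 608.1 -166.6   19.3]
mask 0.81 [123.1  71.8  58.5  75.6] [ 410.8 -123.4   38.5] ((409.256103515625, -124.07276153564453), (47.92235565185547, 77.85810089111328), 21.240304946899414)
panel 1509 ((542.09033203125, -172.42066955566406), (14.28754997253418, 151.56552124023438), 8.296754837036133) [ 38.1 -74.3  51.8  71.6]
rib [(84, 52), (86, 53), (88, 53), (132, 11), (134, 86), (136, 78)]
floor [(60, 71), (62, 88), (64, 70), (66, 85), (68, 75), (70, 81), (72, 79), (74, 78), (76, 90), (78, 66), (80, 102), (82, 52), (84, 52), (88, 52), (90, 52), (92, 104), (94, 51), (96, 103), (98, 52), (100, 105), (102, 64), (104, 92), (106, 75), (108, 81), (110, 77), (112, 79), (114, 83), (116, 73), (118, 86), (120, 74), (122, 83), (124, 76), (126, 82), (128, 77), (130, 80), (132, 80), (138, 35), (140, 81), (142, 76), (144, 85), (146, 75), (148, 83), (150, 70), (152, 86), (154, 79), (156, 79), (158, 78), (160, 80), (162, 75), (164, 79), (166, 77), (168, 79), (170, 79), (172, 78), (174, 79), (176, 78), (178, 71), (180, 83), (182, 77), (184, 83), (186, 78)]
walls [(-65, 48), (-63, 83), (-61, 69), (-43, 49), (-41, 95), (-39, 83), (33, 24), (35, 99), (37, 100), (55, 50), (57, 100), (59, 96)]
```

View pics/w7.png

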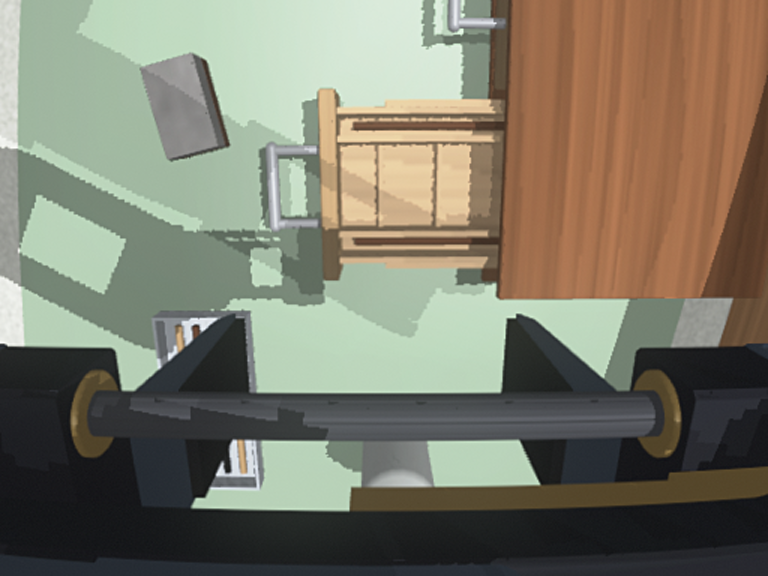

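Both ribs and the pocket at about (405,185) are visible. The pocket centre is about (608.5,-163) with its floor near 19, and panel and ribs agree on this. Next I'll return to the stone and turn 90° for the regrasp.

Request:
move_arm([
  {"x": 38, "y": -3, "z": 0, "rx": 0, "ry": 0, "rz": 0},
  {"x": 40, "y": -4, "z": 0, "rx": 0, "ry": 0, "rz": 0},
  {"x": 40, "y": -4, "z": 0, "rx": 0, "ry": 0, "rz": 0},
  {"x": 40, "y": -4, "z": 0, "rx": 0, "ry": 0, "rz": 0},
  {"x": 40, "y": -3, "z": 0, "rx": 0, "ry": 0, "rz": 0},
  {"x": 40, "y": -3, "z": 0, "rx": 0, "ry": 0, "rz": 0},
  {"x": 40, "y": -3, "z": 0, "rx": 0, "ry": 0, "rz": 0},
  {"x": 40, "y": -3, "z": 0, "rx": 0, "ry": 0, "rz": 0},
  {"x": 40, "y": -3, "z": 0, "rx": 0, "ry": 0, "rz": 0},
  {"x": 40, "y": -3, "z": 0, "rx": 0, "ry": 0, "rz": 0},
], grip=0.7)

```text
time_s: 25.8
ee_pos: [500.6, 181.1, 309.2]
ee_rot: [180.0, -0.0, 97.8]
force: [-0.3, -0.0, -0.2]
gripper_width: 63.9
gripper_force: 0.0
```

Request:
move_arm([
  {"x": 0, "y": 0, "z": 0, "rx": 0, "ry": 0, "rz": -0.143},
  {"x": 0, "y": 0, "z": 0, "rx": 0, "ry": 0, "rz": -0.143},
  {"x": 0, "y": 0, "z": 0, "rx": 0, "ry": 0, "rz": -0.143},
  {"x": 0, "y": 0, "z": 0, "rx": 0, "ry": 0, "rz": -0.143},
  {"x": 0, "y": 0, "z": 0, "rx": 0, "ry": 0, "rz": -0.143},
  {"x": 0, "y": 0, "z": 0, "rx": 0, "ry": 0, "rz": -0.143},
  {"x": 0, "y": 0, "z": 0, "rx": 0, "ry": 0, "rz": -0.143},
  {"x": 0, "y": 0, "z": 0, "rx": 0, "ry": 0, "rz": -0.143},
  {"x": 0, "y": 0, "z": 0, "rx": 0, "ry": 0, "rz": -0.143},
  {"x": 0, "y": 0, "z": 0, "rx": 0, "ry": 0, "rz": -0.143},
])

```text
time_s: 26.8
ee_pos: [501.2, 179.6, 309.0]
ee_rot: [180.0, 0.0, -179.9]
force: [0.4, -0.1, -0.3]
gripper_width: 64.0
gripper_force: 0.0
```

Request:
move_arm([
  {"x": 0, "y": 0, "z": 30, "rx": 0, "ry": 0, "rz": -0.143},
  {"x": 0, "y": 0, "z": 35, "rx": 0, "ry": 0, "rz": 0},
  {"x": 0, "y": 0, "z": 35, "rx": 0, "ry": 0, "rz": 0},
  {"x": 0, "y": 0, "z": 35, "rx": 0, "ry": 0, "rz": 0},
  {"x": 0, "y": 0, "z": 30, "rx": 0, "ry": 0, "rz": 0},
  {"x": 0, "y": 0, "z": 0, "rx": 0, "ry": 0, "rz": 0},
  {"x": 0, "y": 0, "z": 0, "rx": 0, "ry": 0, "rz": 0},
  {"x": 0, "y": 0, "z": 0, "rx": 0, "ry": 0, "rz": 0},
])

```text
time_s: 27.6
ee_pos: [502.6, 180.1, 145.9]
ee_rot: [180.0, 0.2, -172.1]
force: [-0.1, 0.3, -0.5]
gripper_width: 64.0
gripper_force: 0.0
```

```bash
python3 w.py 8
```

```text
cam [427.7 169.9 316.3] [502.6 180.1 146. ] [ 180.     0.2 -172.1]
stone 0.83 [245.4 177.7] [494.8 175.6  29.6]
stone 0.67 [166.2 104.3] [442.8 103.8  30.9]
mask 0.6 [161.4 104.6  78.2  82.2] [444.1  96.9  29.7] ((444.923583984375, 95.70304870605469), (35.845184326171875, 60.679386138916016), 60.37333679199219)
```

View pics/w8.png

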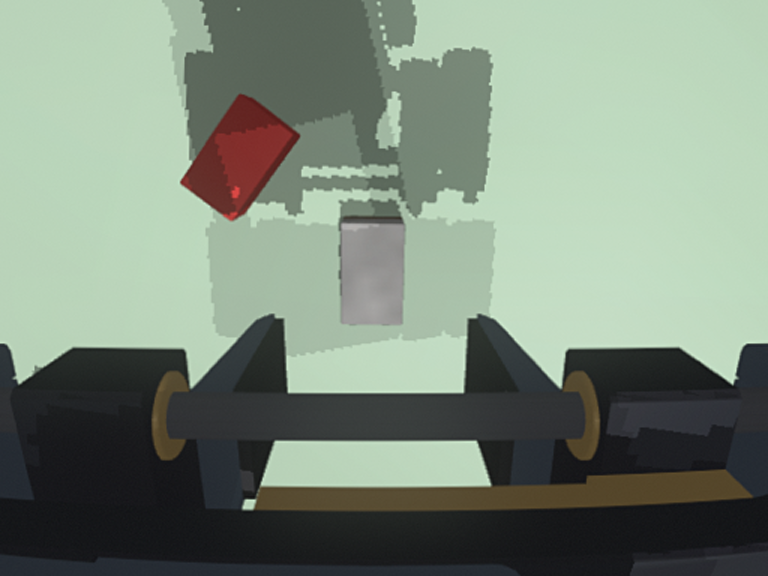

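The stone at about (372,270) is standing base down, aligned with the gripper, and clear of the red block. I'll get its exact centre.

```bash
python3 - <<'E'
from h import *
import pickle
f=pickle.load(open('w8.pkl','rb'))
m=np.zeros((384,512),bool); m[130:240,210:290]=1
P=cloud(f,m); P=P[(P[:,2]>26)&(P[:,2]<34)]
print(len(P),np.median(P[:,2]),cv2.minAreaRect(P[:,:2].astype('f4')))
E
```

```text
2840 29.754640043237202 ((499.1778869628906, 178.50022888183594), (60.71459197998047, 35.99814224243164), 7.384066581726074)
```

Request:
move_arm([
  {"x": 3, "y": -1, "z": 20, "rx": 0, "ry": 0, "rz": 0},
  {"x": 0, "y": 0, "z": 25, "rx": 0, "ry": 0, "rz": 0},
  {"x": 0, "y": 0, "z": 25, "rx": 0, "ry": 0, "rz": 0},
  {"x": 0, "y": 0, "z": 20, "rx": 0, "ry": 0, "rz": 0},
  {"x": 0, "y": 0, "z": 17, "rx": 0, "ry": 0, "rz": 0},
  {"x": 0, "y": 0, "z": 12, "rx": 0, "ry": 0, "rz": 0},
  {"x": 0, "y": 0, "z": 9, "rx": 0, "ry": 0, "rz": 0},
  {"x": 0, "y": 0, "z": 5, "rx": 0, "ry": 0, "rz": 0},
  {"x": 0, "y": 0, "z": 0, "rx": 0, "ry": 0, "rz": 0},
  {"x": 0, "y": 0, "z": 0, "rx": 0, "ry": 0, "rz": 0},
])

```text
time_s: 28.95
ee_pos: [498.8, 178.4, 11.4]
ee_rot: [180.0, 0.1, -172.1]
force: [0.3, 1.1, -0.5]
gripper_width: 63.8
gripper_force: 0.0
```

Request:
move_arm([
  {"x": 0, "y": 0, "z": 0, "rx": 0, "ry": 0, "rz": 0},
  {"x": 0, "y": 0, "z": 0, "rx": 0, "ry": 0, "rz": 0},
  {"x": 0, "y": 0, "z": 0, "rx": 0, "ry": 0, "rz": 0},
  {"x": 0, "y": 0, "z": 0, "rx": 0, "ry": 0, "rz": 0},
  {"x": 0, "y": 0, "z": 0, "rx": 0, "ry": 0, "rz": 0},
  {"x": 0, "y": 0, "z": 0, "rx": 0, "ry": 0, "rz": 0},
  {"x": 0, "y": 0, "z": 0, "rx": 0, "ry": 0, "rz": 0},
], grip=0.2, squeeze=25)

```text
time_s: 29.65
ee_pos: [498.5, 178.2, 11.2]
ee_rot: [180.0, 0.0, -172.1]
force: [0.6, -0.4, 2.6]
gripper_width: 35.7
gripper_force: 25.0
```

Request:
move_arm([
  {"x": 0, "y": 0, "z": -8, "rx": 0, "ry": 0, "rz": 0},
  {"x": 0, "y": 0, "z": -20, "rx": 0, "ry": 0, "rz": 0},
  {"x": 0, "y": 0, "z": -30, "rx": 0, "ry": 0, "rz": 0},
  {"x": 0, "y": 0, "z": -35, "rx": 0, "ry": 0, "rz": 0},
  {"x": 0, "y": 0, "z": -30, "rx": 0, "ry": 0, "rz": 0},
  {"x": 0, "y": 0, "z": -17, "rx": 0, "ry": 0, "rz": 0.08},
  {"x": 0, "y": 0, "z": 0, "rx": 0, "ry": 0, "rz": 0.143},
  {"x": 0, "y": 0, "z": 0, "rx": 0, "ry": 0, "rz": 0.143},
  {"x": 0, "y": 0, "z": 0, "rx": 0, "ry": 0, "rz": 0.143},
  {"x": 0, "y": 0, "z": 0, "rx": 0, "ry": 0, "rz": 0.143},
])

```text
time_s: 30.65
ee_pos: [497.8, 178.1, 151.0]
ee_rot: [-180.0, -0.0, 150.2]
force: [0.6, 0.2, -1.8]
gripper_width: 36.1
gripper_force: 25.0
```

Request:
move_arm([
  {"x": 0, "y": 0, "z": 0, "rx": 0, "ry": 0, "rz": 0.143},
  {"x": 0, "y": 0, "z": 0, "rx": 0, "ry": 0, "rz": 0.143},
  {"x": 0, "y": 0, "z": 0, "rx": 0, "ry": 0, "rz": 0.143},
  {"x": 0, "y": 0, "z": 0, "rx": 0, "ry": 0, "rz": 0.143},
  {"x": 0, "y": 0, "z": 0, "rx": 0, "ry": 0, "rz": 0.143},
  {"x": 0, "y": 0, "z": 0, "rx": 0, "ry": 0, "rz": 0.143},
  {"x": 0, "y": 0, "z": 0, "rx": 0, "ry": 0, "rz": 0.06},
  {"x": 0, "y": 0, "z": 0, "rx": 0, "ry": 0, "rz": 0},
])

```text
time_s: 31.45
ee_pos: [497.9, 178.1, 150.9]
ee_rot: [-180.0, -0.0, 98.0]
force: [0.0, -0.6, -1.8]
gripper_width: 36.4
gripper_force: 25.0
```

Request:
move_arm([
  {"x": -20, "y": 4, "z": 0, "rx": 0, "ry": 0, "rz": 0},
  {"x": -37, "y": 7, "z": 0, "rx": 0, "ry": 0, "rz": 0},
  {"x": -40, "y": 7, "z": 0, "rx": 0, "ry": 0, "rz": 0},
  {"x": -40, "y": 7, "z": 0, "rx": 0, "ry": 0, "rz": 0},
  {"x": -40, "y": 7, "z": 0, "rx": 0, "ry": 0, "rz": 0},
  {"x": -40, "y": 7, "z": 0, "rx": 0, "ry": 0, "rz": 0},
  {"x": -40, "y": 7, "z": 0, "rx": 0, "ry": 0, "rz": 0},
  {"x": -40, "y": 7, "z": 0, "rx": 0, "ry": 0, "rz": 0},
  {"x": -34, "y": 6, "z": 0, "rx": 0, "ry": 0, "rz": 0},
  {"x": -22, "y": 4, "z": 0, "rx": 0, "ry": 0, "rz": 0},
])

```text
time_s: 32.45
ee_pos: [609.9, -165.2, 150.7]
ee_rot: [-180.0, 0.0, 98.0]
force: [-0.7, 0.5, -1.7]
gripper_width: 36.3
gripper_force: 25.0
```

Request:
move_arm([
  {"x": 0, "y": 0, "z": 0, "rx": 0, "ry": 0, "rz": 0},
  {"x": 0, "y": 0, "z": 0, "rx": 0, "ry": 0, "rz": 0},
  {"x": 0, "y": 0, "z": 0, "rx": 0, "ry": 0, "rz": 0},
  {"x": 0, "y": 0, "z": 0, "rx": 0, "ry": 0, "rz": 0},
])

```text
time_s: 32.85
ee_pos: [609.3, -161.5, 151.0]
ee_rot: [-180.0, -0.0, 98.1]
force: [-0.4, -0.6, -1.8]
gripper_width: 35.7
gripper_force: 25.0
```

```bash
python3 w.py 9; python3 fit2.py w9.pkl|cut -c1-260
```

```text
cam [597.8 -88.5 321.7] [ 609.4 -161.6  151.1] [-180.    -0.    98.1]
stone 0.96 [247.7 234.5] [ 605.3 -150.4  169.8]
stone 0.66 [ 47.9 113.9] [ 432.6 -122.    38.7]
tray_drawer_handle 0.89 [113.2 193.7] [ 495.8 -179.6   49.5]
tray_drawer_handle 0.32 [249.6 236.8] [ 606.4 -151.5  169.5]
tray_drawer_pocket 0.85 [248.3 183. ] [ 606.6 -162.5   18.1]
tray_drawer_pocket 0.47 [113.6 194.9] [ 496.5 -180.3   50.3]
mask 0.94 [250.3 248.3  80.3 124.3] [ 607.7 -127.9  242. ] ((602.2423706054688, -128.4682159423828), (13.492217063903809, 0.5497199892997742), 7.3814697265625)
mask 0.59 [ 41.9 110.3  79.  101.8] [ 414.5 -124.7   38.4] ((409.5276184082031, -124.23341369628906), (48.305484771728516, 77.45968627929688), 21.137483596801758)
mask 0.49 [318.1  49.2  61.4  93.6] [663.8 -43.7  55.1] ((657.0774536132812, -44.87418746948242), (44.303993225097656, 58.638511657714844), 34.37786865234375)
panel 2511 ((539.4113159179688, -155.6048126220703), (14.669403076171875, 117.78131103515625), 8.04616641998291) [ 37.9 -32.2  51.4  72.1]
rib [(84, 47), (86, 82), (88, 41), (134, 60), (136, 78), (138, 35)]
floor [(60, 144), (62, 139), (64, 134), (66, 133), (68, 134), (70, 134), (72, 125), (74, 138), (76, 111), (78, 102), (80, 86), (82, 78), (88, 53), (90, 86), (92, 79), (94, 70), (96, 69), (98, 95), (100, 80), (102, 70), (104, 70), (106, 105), (108, 70), (110, 6
walls [(33, 29), (35, 200), (37, 201), (39, 97), (55, 136), (57, 221), (59, 172)]
```

View pics/w9.png

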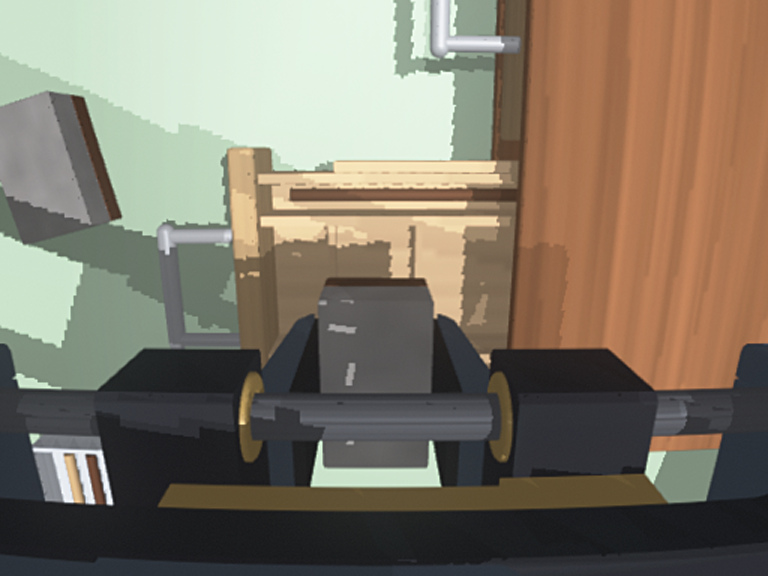

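The held stone (370,370) is above the pocket, with the ribs at columns 328 and 412 in line and about centred. Lower it.

Request:
move_arm([
  {"x": -1, "y": -1, "z": 15, "rx": 0, "ry": 0, "rz": 0},
  {"x": 0, "y": 0, "z": 20, "rx": 0, "ry": 0, "rz": 0},
  {"x": 0, "y": 0, "z": 20, "rx": 0, "ry": 0, "rz": 0},
  {"x": 0, "y": 0, "z": 15, "rx": 0, "ry": 0, "rz": 0},
  {"x": 0, "y": 0, "z": 10, "rx": 0, "ry": 0, "rz": 0},
  {"x": 0, "y": 0, "z": 10, "rx": 0, "ry": 0, "rz": 0},
  {"x": 0, "y": 0, "z": 10, "rx": 0, "ry": 0, "rz": 0},
  {"x": 0, "y": 0, "z": 8, "rx": 0, "ry": 0, "rz": 0},
  {"x": 0, "y": 0, "z": 6, "rx": 0, "ry": 0, "rz": 0},
  {"x": 0, "y": 0, "z": 0, "rx": 0, "ry": 0, "rz": 0},
])

```text
time_s: 34.2
ee_pos: [608.3, -163.6, 36.1]
ee_rot: [-179.9, -0.0, 98.0]
force: [0.2, 0.0, -1.4]
gripper_width: 35.6
gripper_force: 25.0
```

Request:
move_arm([
  {"x": 0, "y": 0, "z": 2, "rx": 0, "ry": 0, "rz": 0},
  {"x": 0, "y": 0, "z": 1, "rx": 0, "ry": 0, "rz": 0},
  {"x": 0, "y": 0, "z": 1, "rx": 0, "ry": 0, "rz": 0},
  {"x": 0, "y": 0, "z": 0, "rx": 0, "ry": 0, "rz": 0},
  {"x": 0, "y": 0, "z": 0, "rx": 0, "ry": 0, "rz": 0},
])

```text
time_s: 34.7
ee_pos: [608.9, -163.8, 33.1]
ee_rot: [180.0, 0.0, 98.0]
force: [0.7, 0.6, -1.1]
gripper_width: 36.1
gripper_force: 25.0
```

Request:
move_arm([
  {"x": 0, "y": 0, "z": 1, "rx": 0, "ry": 0, "rz": 0},
  {"x": 0, "y": 0, "z": 1, "rx": 0, "ry": 0, "rz": 0},
  {"x": 0, "y": 0, "z": 0, "rx": 0, "ry": 0, "rz": 0},
  {"x": 0, "y": 0, "z": 0, "rx": 0, "ry": 0, "rz": 0},
])

```text
time_s: 35.1
ee_pos: [608.8, -163.8, 30.8]
ee_rot: [-180.0, -0.0, 98.0]
force: [0.4, -0.3, -2.3]
gripper_width: 36.0
gripper_force: 25.0
```

Request:
move_arm([
  {"x": 0, "y": 0, "z": 0.5, "rx": 0, "ry": 0, "rz": 0},
  {"x": 0, "y": 0, "z": 0.5, "rx": 0, "ry": 0, "rz": 0},
  {"x": 0, "y": 0, "z": 0, "rx": 0, "ry": 0, "rz": 0},
])

```text
time_s: 35.4
ee_pos: [608.9, -163.8, 30.2]
ee_rot: [180.0, 0.0, 98.0]
force: [-0.3, -0.5, -0.5]
gripper_width: 35.8
gripper_force: 25.0
```

Request:
move_arm([
  {"x": 0, "y": 0, "z": 0, "rx": 0, "ry": 0, "rz": 0},
  {"x": 0, "y": 0, "z": 0, "rx": 0, "ry": 0, "rz": 0},
  {"x": 0, "y": 0, "z": 0, "rx": 0, "ry": 0, "rz": 0},
  {"x": 0, "y": 0, "z": 0, "rx": 0, "ry": 0, "rz": 0},
  {"x": 0, "y": 0, "z": 0, "rx": 0, "ry": 0, "rz": 0},
], grip=0.6)

```text
time_s: 35.9
ee_pos: [608.9, -163.8, 29.9]
ee_rot: [180.0, -0.0, 98.0]
force: [0.7, 0.1, -0.2]
gripper_width: 54.5
gripper_force: 0.0
```

Request:
move_arm([
  {"x": 0, "y": 0, "z": -10, "rx": 0, "ry": 0, "rz": 0},
  {"x": 0, "y": 0, "z": -20, "rx": 0, "ry": 0, "rz": 0},
  {"x": 0, "y": 0, "z": -35, "rx": 0, "ry": 0, "rz": 0},
  {"x": 0, "y": 0, "z": -35, "rx": 0, "ry": 0, "rz": 0},
  {"x": -10, "y": 0, "z": -35, "rx": 0, "ry": 0, "rz": 0},
  {"x": -10, "y": 0, "z": -35, "rx": 0, "ry": 0, "rz": 0},
  {"x": -10, "y": 0, "z": -35, "rx": 0, "ry": 0, "rz": 0},
  {"x": -10, "y": 0, "z": -25, "rx": 0, "ry": 0, "rz": 0},
  {"x": 0, "y": 0, "z": 0, "rx": 0, "ry": 0, "rz": 0},
  {"x": 0, "y": 0, "z": 0, "rx": 0, "ry": 0, "rz": 0},
])

```text
time_s: 36.9
ee_pos: [614.1, -203.3, 260.3]
ee_rot: [180.0, -0.0, 97.9]
force: [1.0, 1.2, -0.7]
gripper_width: 54.4
gripper_force: 0.0
```

```bash
python3 w.py 10; python3 fit2.py w10.pkl|head -2; python3 - <<'E'
from h import *
import pickle
f=pickle.load(open('w10.pkl','rb'))
P=cloud(f,np.ones((384,512),bool)); P=P[(abs(P[:,2]-48)<4)&(np.hypot(P[:,0]-608.5,P[:,1]+163)<34)]
print(len(P),np.median(P[:,2]),cv2.minAreaRect(P[:,:2].astype('f4')))
E
```

```text
cam [ 602.5 -130.3  430.9] [ 613.6 -202.9  259.1] [-179.9   -0.1   98. ]
stone 0.78 [248.5 132.2] [ 606.1 -166.7   48.7]
stone 0.55 [94.4 74.4] [ 427.6 -126.5   38.2]
tray_drawer_handle 0.78 [147.2 131.2] [ 495.7 -180.2   51.6]
mask 0.91 [250.3 131.6  35.8  56.9] [ 608.  -164.2   48.7] ((608.2825927734375, -165.055908203125), (36.00904083251953, 58.3670539855957), 8.46932315826416)
mask 0.82 [86.5 71.3 69.8 79.3] [ 411.9 -123.4   38.4] ((409.5064392089844, -124.44164276123047), (47.990909576416016, 77.72592163085938), 20.915416717529297)
panel 1886 ((541.78564453125, -172.68057250976562), (15.132059097290039, 150.81980895996094), 8.107049942016602) [ 38.  -74.2  51.6  71.3]
rib [(84, 53), (86, 110), (88, 44), (132, 11), (134, 80), (136, 96), (138, 22)]
1737 48.74684105315464 ((608.2825927734375, -165.055908203125), (36.00904083251953, 58.3670539855957), 8.46932315826416)
```

View pics/w10.png

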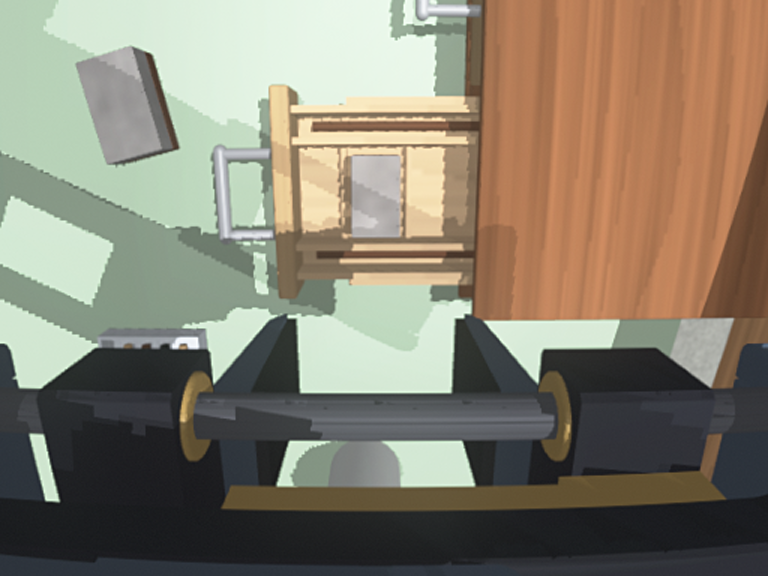

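The stone at about (375,195) lies flat between the ribs. Its top is at 48.7, it is within ~2 mm of the pocket centre and aligned at 8°. The lane drawer is home and nothing is touching the gripper, so I'll hand in.

```bash
python3 -c "from workcell import *; print(job_done())"
```

```text
the job is handed in; nothing more can be done
None
```

I handed the job in: the lane drawer is home, the tray drawer is about 145 mm out, and the stone lies flat, base down and crosswise between the ribs, about 2 mm from the pocket centre by the last camera check; the hand-in gave no verdict.

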